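# Clamp a lined clutch plate in the bonding press with its loose crank

## Robot

A 6-joint arm with a two-finger parallel gripper is mounted at the origin on the work surface. World frame = base frame: x ahead of the robot, y to its left, z up, the work surface at z = 0. Lengths are in m, angles in rad, forces in N, time in s.
With the tool pointing down it reaches from about 0.35 to 0.975 m from the base axis. Payload 4.9 kg.
Tool frame: the origin (TCP) lies on the centre line of the jaws, within the pads' length; the fingertips stand 14 mm ahead of it and the grasp point (between the pads) lies 5 mm behind it (manip.nose_length is the distance from the TCP to the fingertips, in m); z points along the fingers, y is the line along which they close (so a half turn about z gives the same grasp; the last joint's range is limited). The gripper opens to 85 mm and grips with 20 to 120 N. Pads are 22 mm wide; open, the fingers measure 114 mm over their backs; the gripper's body (76 mm by 85 mm) begins 54 mm behind the grasp point. The pads swing forward as they close: fully open they stand 13 mm farther back than shut.
Start: joints at [-1.261, 0.053, 1.613, -0, 1.476, -0.119], TCP at [0.26, -0.568, 0.245] pointing down, gripper open.
Joint ranges: [-3.01, 3.01], [-1.01, 2.22], [0.06, 2.58], [-1.02, 4.17], [0.09, 2.62], [-3.14, 3.14]. Speed limits (rad/s): [2.57, 2.57, 3.14, 3.14, 3.14, 3.14].

## Interface

Orientations are given as a unit quaternion [w, x, y, z].
In Python, from plant import manip, imaging gives the robot as it stands.
- The arm moves only by the tool play_rows, never from a script. Its argument "commands" is a list of rows, each a list of 6 numbers: the shift along the tool's x, y, z in mm, then the turn, a rotation vector about the tool's x, y, z in degrees. A call has 1 to 5 rows; each row shifts and turns the commanded pose from where the row before left it, along the tool's axes as they then stand; what a row does not reach is not made up. A row lasts 1/12 s, in which the tool goes at most 41.7 mm and 7.16 degrees, less where a joint would pass 70% of its speed; a pose out of reach is approached as far as the arm can. A call is refused whole if a number of a shift passes 41.7 or a number of a turn 7.16, either way. A call with a gripper value outside its range is refused whole. "hand" is the finger opening in mm, from 0 to 85.4, set as the call begins (left out, the last holds). The fingers move at their own pace and stop on an object; the grip force is fixed at half the most. Time passes only in rows, so rows that do not move let the fingers close. It gives the time, the measured TCP pose, the force, the opening and the grip force at its end, in the units of the state.
- manip.state(): the state, without advancing time (a new reading comes with each control period).
- imaging.grab_frame(name): name is "scene" or "top" or "wrist"; returns a dict with "image" (400x640x3 uint8, red, green, blue), "fx", "fy", "cx", "cy" (pixels), "R" (3x3) and "t" (3): a world point X has camera coordinates R X + t; the wrist camera has in their place "mount" (4x4, takes a point from camera to tool coordinates, whose origin is the TCP and whose axes are the flange's). Camera axes: x right, y down, z forward; pixel columns grow to the right and rows downward; lengths in m; the calibration is good to about 2 mm. The wrist camera is an equidistant fisheye: a pixel r from the principal point sees the ray r / f radians off the axis. A picture is of the moment at which its call begins: read the wrist's pose just before it. There is no depth.
- manip.job_done(): hands the job in; it is judged then, once.
The state is a dict: "time": time; "joint_pos": joint angles; "joint_vel": joint speeds; "joint_efforts": joint torques, N m; "tool_pos": TCP position; "tool_rot": TCP orientation; "contact_force": force on the tool from outside, world axes, zero at the start; "ft_torque": the same for the moment, N m; "gripper_width": opening from 0.0 (shut) to 1.0 (fully open); "grasp_force": force on a finger pad.
Only numpy, scipy, OpenCV 4.12 (cv2) and the standard library are available. Lean on these libraries where they do the work, as an engineer would, in place of code of your own. Each camera call takes 0.05 s, during which the arm holds its last target. There are 200 camera calls.

## Task

Take the loose crank out of the tool tray, fit it right down onto the square end of the bonding press's screw (feel for the square), and wind it clockwise until the sprung press plate bears firmly on the clutch plate: about a tenth of a turn past first touch, without forcing it. Then lift the crank off, leaving the press tight, and stand it upright back in the tray without disturbing the other things.

Things in the scene. Friction and masses are not known exactly. Their poses are not given: they have to be found in the camera images.
- crank: Loose bright steel crank, 0.5 to 0.7 kg, standing upright in the tray on its square hub, balanced about it. Origin: centre of the hub's underside, the mouth of the socket; z up, x along the arm to the handle. Hub 30 x 30 x 44 mm, sides along x and y; socket from below 15.8 mm square, 29 mm deep, parallel to the hub's sides. The two hub sides facing +-y are free to grip
- crank_grip (a point): Middle of the crank's upright handle, 75 mm along x and 69 mm up from the crank's origin: a round black sleeve, diameter 22 mm, z 46 to 92 mm above the origin, spinning freely on its pin, so it can be held without turning the hand while the crank goes round. The arm below it is 18 mm wide, z 32 to 44 mm
- crank_tail (a point): Centre of the crank's counterweight ball (radius 15.5 mm) at the end of a short tail, 49 mm along -x and 38 mm up from the crank's origin
- spindle (a point): Centre of the shoulder (top of a 33 mm round collar) of the press's upright screw; the seated crank's underside rests on it. Above it stands the square end, 14 mm wide, 25 mm high, its top 7 mm tapered to 9 mm. The point moves up and down with the screw but does not turn with it: the SQUARE'S ANGLE IS NOT GIVEN; see or feel it. Pressed on the tip (10 to 15 N) and turned up to 90 deg, the crank drops on
- press: Bonding press, bolted to the bench: grey base 180 x 250 mm (x, y), steel columns at y = +-100 mm, grey bridge across them, through it an upright right-hand quick-acting screw with the press plate below. Origin: centre of the base's underside, on the screw's axis; z up. Start: shoulder 194 to 203 mm above the bench
- bridge (a point): Middle of the top of the press's bridge (55 x 245 mm, 172 mm above the bench; column nuts to 187 mm), where the screw enters. Clockwise from above winds screw, square end and fitted crank down 16 mm a turn, 0.5 to 1.1 turns to first touch. Steady friction 0.75 N m (10 N at the crank's handle), which also holds the screw under load when let go
- platen: Press plate: steel disc, diameter 132 mm, sprung (100 N per mm) under the press's crosshead. Origin on the screw's axis, 75 mm below its underside; z up. After first touch each 0.1 turn adds 160 N, and each 50 N adds 1.7 N to the 10 N at the handle. Over 60 N (12 N at the handle) is tight, over 260 N (19 N) crushes the lining; aim for about 150 N (15 N)
- plate: The clutch plate being bonded: steel disc, diameter 140 mm, 16 mm thick with its brown lining ring on top, loose on the press's bed between four pins. Origin: centre of its underside; z up
- tray: Shallow dark steel tool tray fixed on the bench, 220 x 190 mm (x, y), floor 4 mm thick, rim 16 mm high. Origin: centre of its underside; z up. The crank must end standing on its floor. A wrench lies along its +x edge, a brush along its -x edge; the middle is the crank's place
- wrench: Spanner lying in the tray, 150 x 38 x 8 mm, along its own x. Origin: middle of its underside. Leave it
- brush: Flat glue brush lying in the tray, 150 x 42 x 20 mm, along its own x. Origin: middle of its underside. Leave it
- stator: Aluminium vaned wheel, diameter 116 mm, 34 mm high. Origin: centre of its underside. Leave it
- bearing: Flat steel bearing ring, diameter 68 mm, 8 mm high. Origin: centre of its underside. Leave it
- hub: Flanged steel hub standing on its flange, diameter 72 mm, 52 mm high. Origin: centre of its underside. Leave it
- tin: Closed tin, diameter 68 mm, 75 mm high. Origin: centre of its underside. Leave it
- screwdriver: Screwdriver with a black handle, 190 mm long along its own x. Origin: middle of its underside. Leave it
Not all that is in view belongs to the job. What is shaped like the plate but blue is not meant.

How it is judged:
By the outcome, as a careful person would: the job done as asked, in the order asked, and still so for the second after the job is handed in, with the robot touching nothing.
It also fails if it takes over 72 s, if anything falls off the work surface, if the arm or the gripper's body presses on something with over 40 N, if the wrist force passes 120 N, or if a joint passes its speed limit or range.

## Working session

There is one attempt and no reset: what is moved stays moved. The work goes in short steps, Python scripts to look and compute and a tool call to move; the robot and the scene stay as the last step left them, time stands still between calls to the robot, and variables do not carry over. Pictures are saved under pics/ and viewed, at most 10 in all, crops included, and the job is handed in when it is done.

Besides the shell and the picture viewer there is one more tool, called after ">>>" in YAML: its name, and indented under it one key for each argument. play_rows: Moves the arm, as the interface text tells. Its arguments: {"type":"object","properties":{"commands":{"type":"array","items":{"type":"array","items":{"type":"number"}}},"hand":{"type":"number"}},"required":["commands"]}

```bash
mkdir -p pics; ls; cat > h.py <<'E'
import sys; sys.path.insert(0,'.')
from plant import manip, imaging
import numpy as np, cv2
from scipy.spatial.transform import Rotation as Rn
def grab(n,fn=None):
    s=manip.state(); f=imaging.grab_frame(n)
    if fn: cv2.imwrite('pics/'+fn,f['image'][:,:,::-1])
    return s,f
def ray(f,u,v,s=None):
    if 'R' in f:
        R=np.array(f['R']);t=np.array(f['t'])
        d=np.array([(u-f['cx'])/f['fx'],(v-f['cy'])/f['fy'],1.]);return -R.T@t,R.T@(d/np.linalg.norm(d))
    a=np.array([(u-f['cx'])/f['fx'],(v-f['cy'])/f['fy']]);th=np.linalg.norm(a)
    d=np.r_[a/max(th,1e-9)*np.sin(th),np.cos(th)]
    M=np.array(f['mount']);q=s['tool_rot'];T=Rn.from_quat([q[1],q[2],q[3],q[0]]).as_matrix()
    return T@M[:3,3]+np.array(s['tool_pos']),T@M[:3,:3]@d
def onz(f,u,v,z,s=None):
    o,d=ray(f,u,v,s);return o+d*(z-o[2])/d[2]
def proj(f,X,s=None):
    if 'R' in f:
        c=np.array(f['R'])@X+np.array(f['t']);return np.array([f['fx']*c[0]/c[2]+f['cx'],f['fy']*c[1]/c[2]+f['cy']])
    M=np.array(f['mount']);q=s['tool_rot'];T=Rn.from_quat([q[1],q[2],q[3],q[0]]).as_matrix()
    p=T.T@(np.array(X)-np.array(s['tool_pos']));c=M[:3,:3].T@(p-M[:3,3])
    r=np.hypot(c[0],c[1]);th=np.arctan2(r,c[2]);return np.array([f['cx']+f['fx']*th*c[0]/r,f['cy']+f['fy']*th*c[1]/r])
def tri(a,b):
    (o1,d1),(o2,d2)=a,b
    A=np.c_[d1,-d2];k=np.linalg.lstsq(A,o2-o1,rcond=None)[0]
    p,q=o1+k[0]*d1,o2+k[1]*d2;return (p+q)/2,np.linalg.norm(p-q)
E
python3 - <<'E'
from h import *
s,f=grab('top','top0.png');print({k:np.round(v,3).tolist() for k,v in f.items() if k!='image'})
s,f2=grab('scene','scene0.png');print({k:np.round(v,3).tolist() for k,v in f2.items() if k!='image'})
s,f3=grab('wrist');print(np.round(f3['mount'],3).tolist(),f3['fx'],f3['cx'],f3['cy'])
print(s)
cv2.imwrite('pics/both0.png',np.vstack([f['image'],f2['image']])[:,:,::-1][:, :])
E
```

```text
pics
{'fx': 412.814, 'fy': 412.814, 'cx': 322.582, 'cy': 201.958, 'R': [[0.013, -1.0, -0.006], [-0.996, -0.013, -0.088], [0.088, 0.007, -0.996]], 't': [-0.116, 0.551, 1.12]}
{'fx': 360.947, 'fy': 360.947, 'cx': 319.063, 'cy': 205.211, 'R': [[0.7, 0.714, 0.01], [0.614, -0.594, -0.519], [-0.365, 0.37, -0.855]], 't': [-0.313, -0.344, 1.283]}
[[0.001, -0.961, -0.276, 0.07], [1.0, 0.001, 0.0, -0.001], [-0.0, -0.276, 0.961, -0.129], [0.0, 0.0, 0.0, 1.0]] 309.70691628693146 320.5998645150936 199.93126428573348
{'time': 0.1, 'joint_pos': array([-1.26103105e+00,  5.33009791e-02,  1.61417427e+00,  2.02760272e-05,
        1.47602051e+00, -1.19007093e-01]), 'joint_vel': array([ 0.00112068, -0.00077156, -0.00414945,  0.00042149,  0.000957  ,
       -0.00062854]), 'joint_efforts': array([ 1.54297768e-04, -3.94900990e+01, -3.71363318e+01, -1.43157299e-04,
        3.90902802e-03, -4.39359354e-06]), 'tool_pos': array([ 0.25967914, -0.56789522,  0.24416916]), 'tool_rot': array([-9.48185525e-04,  9.77106930e-01,  2.12746661e-01, -8.05746398e-05]), 'contact_force': array([-0.10848548, -0.31353644, -0.51315067]), 'ft_torque': array([0.01655943, 0.02178099, 0.02753064]), 'grasp_force': 0.0, 'gripper_width': 1.0008522952484036}
```

View pics/top0.png

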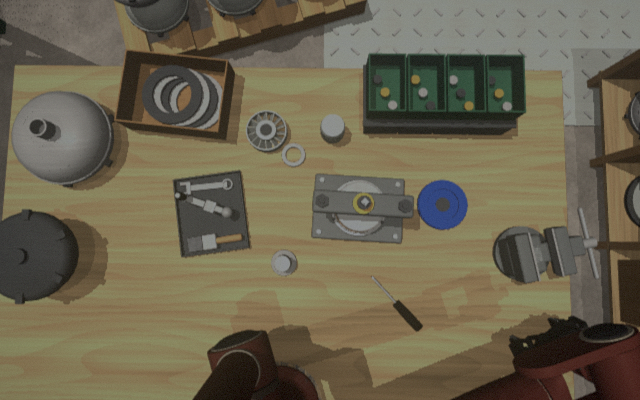

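View pics/scene0.png

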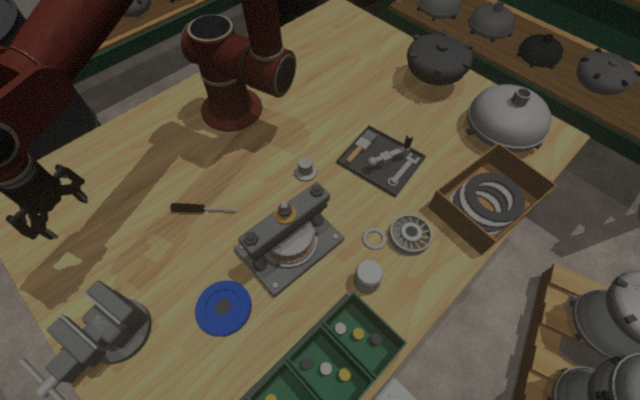

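The top view shows the tray at (211,213) with the crank: handle about (180,196), hub about (207,205), ball about (230,212). The press screw is at (364,203). In the scene view the handle is at (408,142) and the screw at (285,207).

Candidates for the crank, in top pixels:
- The bright part in the middle of the tray (207,205), with the black handle at (180,196).
- The wrench (205,185), flat along the +x edge.
- The brush (215,240).
- The vise handle (590,245).

I choose the one in the middle of the tray and will check it in a close crop.

```bash
python3 - <<'E'
import cv2,numpy as np
a=cv2.imread('pics/top0.png');b=cv2.imread('pics/scene0.png')
c=lambda im,x,y,w,h,k:cv2.resize(im[y:y+h,x:x+w],None,fx=k,fy=k,interpolation=cv2.INTER_CUBIC)
r1=np.hstack([c(a,165,165,100,75,4),c(a,310,165,100,75,4)])
r2=np.hstack([c(b,335,120,100,75,4),c(b,235,170,100,75,4)])
cv2.imwrite('pics/crop0.png',np.vstack([r1,r2]))
E
```

```text
(no output)
```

View pics/crop0.png

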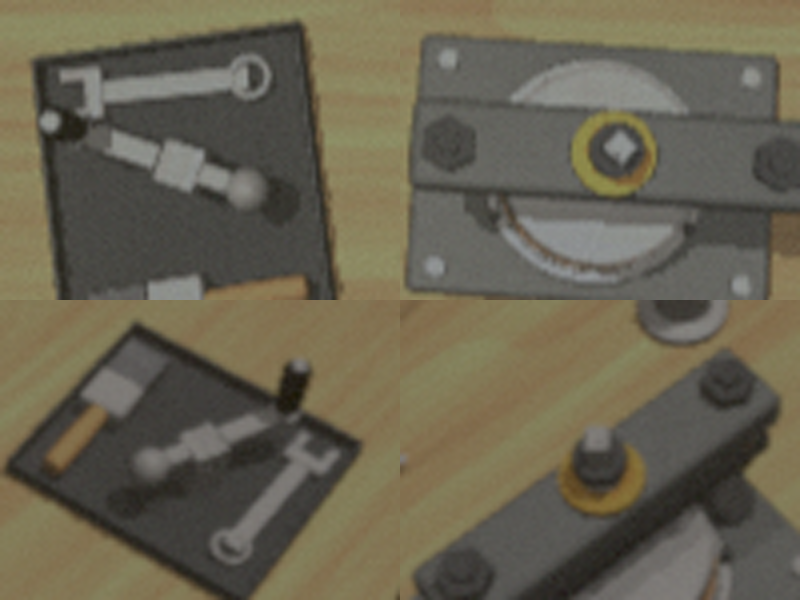

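The crop confirms it: the crank has a bright square hub at top px (210,206), black handle at (177,195) and ball at (227,212). The screw's square at (364,202) looks like a diamond, roughly 45° to the axes.

```bash
python3 - <<'E'
from h import *
s,f=grab('top');_,g=grab('scene')
P=lambda n,x:print(n,np.round(x,4))
P('hub',onz(f,210.5,206.5,.048)); P('hub sc',onz(g,335+206/4,120+138/4,.048))
P('hand',onz(f,177.5,195.5,.097)); P('hand sc',onz(g,335+297/4,120+64/4,.097))
P('tail',onz(f,226.7,211.7,.042)); P('tail sc',onz(g,335+153/4,120+163/4,.042))
P('sq',onz(f,364.5,202,.224)); P('sq sc',onz(g,235+198/4,170+133/4,.224))
print(tri(ray(f,364.5,202),ray(g,235+198/4,170+133/4)))
P('nutL',onz(f,310+48/4,165+143/4,.187));P('nutR',onz(f,310+381/4,165+162/4,.187))
h=onz(f,210.5,206.5,.048)
for a in(s['tool_rot'],):
    T=Rn.from_quat([a[1],a[2],a[3],a[0]]).as_matrix();P('tool',T)
E
```

```text
hub [0.5342 0.1949 0.048 ]
hub sc [0.5393 0.2017 0.048 ]
hand [0.5582 0.2683 0.097 ]
hand sc [0.561 0.27  0.097]
tail [0.521  0.1519 0.042 ]
tail sc [0.5243 0.1578 0.042 ]
sq [ 0.536  -0.2061  0.224 ]
sq sc [ 0.5424 -0.206   0.224 ]
(array([ 0.53776019, -0.20520268,  0.21728281]), np.float64(0.00394199045374051))
nutL [ 0.541  -0.1087  0.187 ]
nutR [ 0.5322 -0.3062  0.187 ]
tool [[ 9.095e-01  4.158e-01 -5.000e-04]
 [ 4.158e-01 -9.095e-01  1.600e-03]
 [ 2.000e-04 -1.700e-03 -1.000e+00]]
```

```bash
cat >> h.py <<'E'
def plan(p,yaw=None,n=None,cur=None):
    "rows to go to p with tool vertical and tool-x at yaw deg"
    s=manip.state() if cur is None else None
    if cur is None:
        q=s['tool_rot'];T=Rn.from_quat([q[1],q[2],q[3],q[0]]);x=np.array(s['tool_pos'])
    else: x,y0=np.array(cur[0]),cur[1];T=Rn.from_euler('z',y0,degrees=True)*Rn.from_euler('x',180,degrees=True)
    if yaw is None: a=T.as_matrix()[:,0];yaw=np.degrees(np.arctan2(a[1],a[0]))
    G=Rn.from_euler('z',yaw,degrees=True)*Rn.from_euler('x',180,degrees=True)
    rv=(T.inv()*G).as_rotvec(degrees=True);d=np.array(p)-x
    n=n or int(np.ceil(max(np.linalg.norm(d)*1000/36,np.linalg.norm(rv)/6.8,1)))
    rows=[]
    for i in range(n):
        rows.append(np.r_[T.inv().apply(d/n)*1000,rv/n].round(1).tolist());T=T*Rn.from_rotvec(rv/n,degrees=True)
    rows=[[v+0.0 for v in r] for r in rows]
    for i in range(0,n,5):print(rows[i:i+5])
def st():
    s=manip.state();q=s['tool_rot'];a=Rn.from_quat([q[1],q[2],q[3],q[0]]).as_matrix()
    print('t%.2f'%s['time'],'p',np.round(s['tool_pos'],4),'yaw %.1f'%np.degrees(np.arctan2(a[1,0],a[0,0])),'tilt',np.round(a[:2,2],4),'F',np.round(s['contact_force'],1),'M',np.round(s['ft_torque'],2),'w %.3f'%s['gripper_width'],'g',round(s['grasp_force'],1),'j',np.round(s['joint_pos'],2))
E
python3 - <<'E'
from h import *
plan([.537,-.206,.32],72)
E
```

```text
[[31.0, -16.5, -5.8, 0.0, 0.0, -3.6], [32.0, -14.5, -5.8, 0.0, 0.0, -3.6], [32.8, -12.4, -5.8, 0.0, 0.0, -3.6], [33.5, -10.3, -5.8, 0.0, 0.0, -3.6], [34.1, -8.1, -5.8, 0.0, 0.0, -3.6]]
[[34.6, -5.9, -5.8, 0.0, 0.0, -3.6], [34.9, -3.7, -5.8, 0.0, 0.0, -3.6], [35.1, -1.5, -5.8, 0.0, 0.0, -3.6], [35.1, 0.7, -5.8, 0.0, 0.0, -3.6], [35.0, 3.0, -5.8, 0.0, 0.0, -3.6]]
[[34.7, 5.2, -5.8, 0.0, 0.0, -3.6], [34.3, 7.4, -5.8, 0.0, 0.0, -3.6], [33.8, 9.5, -5.8, 0.0, 0.0, -3.6]]
```

>>> play_rows:
  commands:
    - [31,-16.5,-5.8,0,0,-3.6]
    - [32,-14.5,-5.8,0,0,-3.6]
    - [32.8,-12.4,-5.8,0,0,-3.6]
    - [33.5,-10.3,-5.8,0,0,-3.6]
    - [34.1,-8.1,-5.8,0,0,-3.6]

```text
time: 0.67
tool_pos: [0.3673, -0.4279, 0.2745]
tool_rot: [-0.0, 0.931, 0.364, 0.0]
contact_force: [1.2, -0.6, -0.4]
gripper_width: 1.002
grasp_force: 0.0
```

>>> play_rows:
  commands:
    - [34.6,-5.9,-5.8,0,0,-3.6]
    - [34.9,-3.7,-5.8,0,0,-3.6]
    - [35.1,-1.5,-5.8,0,0,-3.6]
    - [35.1,0.7,-5.8,0,0,-3.6]
    - [35,3,-5.8,0,0,-3.6]

```text
time: 1.08
tool_pos: [0.475, -0.289, 0.3036]
tool_rot: [0.0, 0.863, 0.506, 0.0]
contact_force: [0.7, -0.7, -0.1]
gripper_width: 1.0
grasp_force: 0.0
```

>>> play_rows:
  commands:
    - [34.7,5.2,-5.8,0,0,-3.6]
    - [34.3,7.4,-5.8,0,0,-3.6]
    - [33.8,9.5,-5.8,0,0,-3.6]
    - [0,0,0,0,0,0]
    - [0,0,0,0,0,0]

```text
time: 1.5
tool_pos: [0.5398, -0.2063, 0.3209]
tool_rot: [0.0, 0.811, 0.584, -0.0]
contact_force: [-0.2, -0.6, -0.5]
gripper_width: 1.004
grasp_force: 0.0
```

```bash
python3 - <<'E'
from h import *
st()
s,f=grab('wrist','w1.png')
u,v=proj(f,[.538,-.205,.222],s);print(u,v)
im=f['image'][:,:,::-1];u,v=int(u),int(v)
a=cv2.resize(im[max(v-60,0):v+60,u-60:u+60],None,fx=5,fy=5,interpolation=cv2.INTER_CUBIC)
cv2.imwrite('pics/w1c.png',a);print(max(v-60,0),u-60,a.shape)
plan([.536,.197,.18],72)
E
```

```text
t1.50 p [ 0.5398 -0.2063  0.3209] yaw 71.5 tilt [ 0.0001 -0.0005] F [-0.2 -0.6 -0.5] M [-0.   -0.01 -0.01] w 1.004 g 0.0 j [-0.49 -0.09  1.63 -0.    1.6  -0.17]
319.02716172551914 205.47483657541116
145 259 (600, 600, 3)
[[31.9, -11.0, 11.7, 0.0, 0.0, 0.0], [31.9, -11.0, 11.7, 0.0, 0.0, 0.0], [31.9, -10.9, 11.7, 0.0, 0.0, 0.0], [31.9, -10.9, 11.7, 0.0, 0.0, 0.0], [31.9, -10.9, 11.7, 0.0, 0.0, 0.0]]
[[31.9, -10.8, 11.7, 0.0, 0.0, 0.0], [31.9, -10.8, 11.7, 0.0, 0.0, 0.0], [31.9, -10.8, 11.7, 0.0, 0.0, 0.0], [31.9, -10.8, 11.7, 0.0, 0.0, 0.0], [31.9, -10.7, 11.7, 0.0, 0.0, 0.0]]
[[31.9, -10.7, 11.7, 0.0, 0.0, 0.0], [32.0, -10.7, 11.7, 0.0, 0.0, 0.0]]
```

View pics/w1c.png

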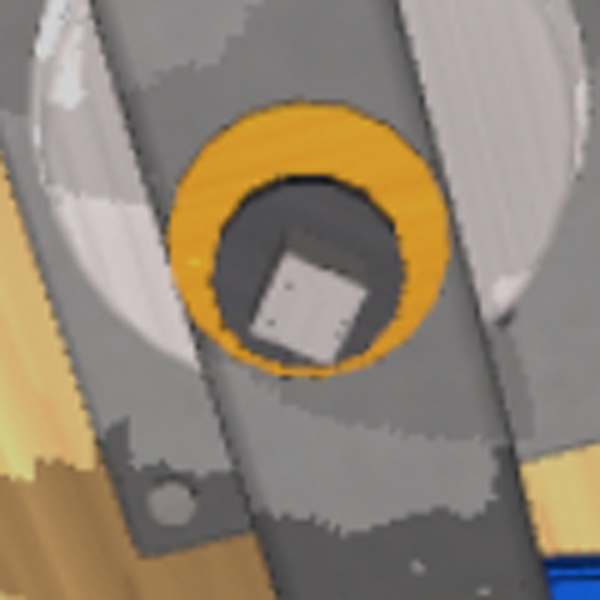

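The square's corners in the crop are at about (288,252), (368,290), (335,365) and (250,330). That puts its centre at wrist px (321,207), and the collar's centre at about (321,199).

```bash
python3 - <<'E'
from h import *
s,f=grab('wrist')
w=lambda x,y,z:onz(f,259+x/5,145+y/5,z,s)
C=[w(*c,.212) for c in [(288,252),(368,290),(335,365),(250,330)]]
for i in range(4):
    d=C[(i+1)%4]-C[i];print(np.round(np.linalg.norm(d),4),round(np.degrees(np.arctan2(d[1],d[0]))%90,1))
print('sq',np.mean(C,0),'collar',w(311,270,.198), 'ring', w(309,240,.172))
st()
E
```

```text
0.0142 45.2
0.0137 49.1
0.015 47.9
0.0144 46.1
sq [ 0.53736396 -0.21041986  0.212     ] collar [ 0.53833756 -0.20797634  0.198     ] ring [ 0.5375209  -0.20942042  0.172     ]
t1.60 p [ 0.5386 -0.2079  0.3203] yaw 71.3 tilt [-0.0009 -0.0001] F [-0.   0.1 -0.1] M [0.05 0.07 0.04] w 0.999 g 0.0 j [-0.5  -0.09  1.63 -0.    1.6  -0.17]
```

>>> play_rows:
  commands:
    - [31.9,-11,11.7,0,0,0]
    - [31.9,-11,11.7,0,0,0]
    - [31.9,-11,11.7,0,0,0]
    - [31.9,-11,11.7,0,0,0]
    - [31.9,-10.9,11.7,0,0,0]
  hand: 46

```text
time: 2.02
tool_pos: [0.5371, -0.0391, 0.2612]
tool_rot: [-0.0, 0.813, 0.582, -0.0]
contact_force: [-0.4, 0.6, 0.1]
gripper_width: 0.535
grasp_force: 0.0
```

>>> play_rows:
  commands:
    - [31.9,-10.8,11.7,0,0,0]
    - [31.9,-10.8,11.7,0,0,0]
    - [31.9,-10.8,11.7,0,0,0]
    - [31.9,-10.8,11.7,0,0,0]
    - [31.9,-10.8,11.7,0,0,0]

```text
time: 2.43
tool_pos: [0.5374, 0.1294, 0.2029]
tool_rot: [0.0, 0.813, 0.582, -0.0]
contact_force: [1.5, -1.1, -0.1]
gripper_width: 0.542
grasp_force: 0.0
```

>>> play_rows:
  commands:
    - [31.9,-10.7,11.7,0,0,0]
    - [32,-10.7,11.7,0,0,0]
    - [0,0,0,0,0,0]
    - [0,0,0,0,0,0]

```text
time: 2.77
tool_pos: [0.5371, 0.1966, 0.1787]
tool_rot: [-0.0, 0.812, 0.584, -0.001]
contact_force: [-0.2, -1.1, 0.6]
gripper_width: 0.536
grasp_force: 0.0
```

```bash
python3 - <<'E'
from h import *
st()
s,f=grab('wrist','w2.png')
u,v=proj(f,[.536,.197,.048],s);print(u,v)
im=f['image'][:,:,::-1];u,v=int(u),int(v)
y0=max(v-100,0);a=cv2.resize(im[y0:v+100,u-130:u+130],None,fx=3,fy=3,interpolation=cv2.INTER_CUBIC)
cv2.imwrite('pics/w2c.png',a);print(y0,u-130,a.shape)
E
```

```text
t2.77 p [0.5371 0.1966 0.1787] yaw 71.4 tilt [-0.0027 -0.0012] F [-0.2 -1.1  0.6] M [ 0.   -0.03 -0.03] w 0.536 g 0.0 j [ 0.22 -0.02  1.8  -0.    1.36  0.55]
320.6444943144803 195.17273489248527
95 190 (600, 780, 3)
```

View pics/w2c.png

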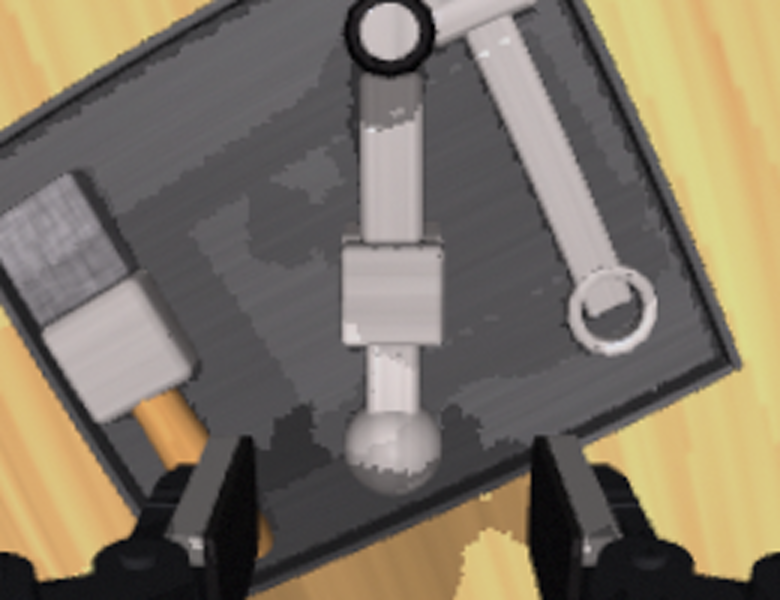

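The hub's top is centred at crop (392,295) with sides parallel to the image, the handle at (390,30) and the ball at (392,452). The crank is aligned with the tool, with the wrench and brush well clear to the sides.

```bash
python3 - <<'E'
from h import *
s,f=grab('wrist')
w=lambda x,y,z:onz(f,190+x/3,95+y/3,z,s)
h=np.mean([w(*c,.048) for c in[(343,247),(441,247),(443,345),(343,345)]],0)
a=w(390,30,.098);b=w(392,452,.042);d=a-b
for n,x in zip('hab',(h,a,b)):print(n,x.round(4))
print(np.degrees(np.arctan2(d[1],d[0])),np.linalg.norm(d[:2]),np.linalg.norm((a-h)[:2]))
st();plan([h[0],h[1],.027],71.5,n=8)
E
```

```text
h [0.5373 0.197  0.048 ]
a [0.5607 0.2684 0.098 ]
b [0.5205 0.1477 0.042 ]
71.56020043340591 0.12714176089007845 0.07507658107870652
t2.87 p [0.5382 0.1954 0.1803] yaw 71.3 tilt [ 0.     -0.0006] F [-0.3 -0.2  0.4] M [ 0.01 -0.05  0.01] w 0.540 g 0.0 j [ 0.22 -0.02  1.8  -0.    1.36  0.55]
[[0.2, -0.2, 19.2, 0.0, 0.0, 0.0], [0.2, -0.2, 19.2, 0.0, 0.0, 0.0], [0.2, -0.2, 19.2, 0.0, 0.0, 0.0], [0.2, -0.2, 19.2, 0.0, 0.0, 0.0], [0.2, -0.2, 19.2, 0.0, 0.0, 0.0]]
[[0.2, -0.2, 19.2, 0.0, 0.0, 0.0], [0.2, -0.2, 19.2, 0.0, 0.0, 0.0], [0.2, -0.2, 19.2, 0.0, 0.0, 0.0]]
```

>>> play_rows:
  commands:
    - [0,0,19.2,0,0,0]
    - [0,0,19.2,0,0,0]
    - [0,0,19.2,0,0,0]
    - [0,0,19.2,0,0,0]
    - [0,0,19.2,0,0,0]

```text
time: 3.28
tool_pos: [0.5389, 0.1949, 0.0845]
tool_rot: [0.001, 0.813, 0.582, 0.001]
contact_force: [0.1, 0.1, -0.7]
gripper_width: 0.539
grasp_force: 0.0
```

>>> play_rows:
  commands:
    - [0,0,19.2,0,0,0]
    - [0,0,19.2,0,0,0]
    - [0,0,19.2,0,0,0]
    - [0,0,0,0,0,0]

```text
time: 3.62
tool_pos: [0.5357, 0.1943, 0.0232]
tool_rot: [-0.001, 0.813, 0.582, -0.003]
contact_force: [-1.0, -0.8, -0.5]
gripper_width: 0.533
grasp_force: 0.0
```

>>> play_rows:
  commands:
    - [0,0,0,0,0,0]
    - [0,0,0,0,0,0]
    - [0,0,0,0,0,0]
    - [0,0,0,0,0,0]
  hand: 20

```text
time: 3.95
tool_pos: [0.5382, 0.1965, 0.0274]
tool_rot: [0.0, 0.812, 0.583, 0.0]
contact_force: [1.0, -0.8, -4.2]
gripper_width: 0.345
grasp_force: 61.1
```

```bash
python3 - <<'E'
from h import *
st();print(manip.nose_length)
E
```

```text
t3.95 p [0.5382 0.1965 0.0274] yaw 71.4 tilt [ 0.001  -0.0004] F [ 1.  -0.8 -4.2] M [-0.29 -0.03  0.01] w 0.345 g 61.1 j [ 0.22  0.17  1.88 -0.    1.09  0.55]
0.014
```

>>> play_rows:
  commands:
    - [0,0,-15,0,0,0]
    - [0,0,-32,0,0,0]
    - [0,0,-32,0,0,0]
    - [0,0,-32,0,0,0]
    - [0,0,-32,0,0,0]

```text
time: 4.37
tool_pos: [0.5372, 0.1968, 0.1708]
tool_rot: [-0.0, 0.812, 0.583, -0.0]
contact_force: [0.5, 0.0, -5.7]
gripper_width: 0.34
grasp_force: 61.0
```

>>> play_rows:
  commands:
    - [0,0,-32,0,0,0]
    - [0,0,-32,0,0,0]
    - [0,0,-32,0,0,0]
    - [0,0,-15,0,0,0]
    - [0,0,0,0,0,0]

```text
time: 4.78
tool_pos: [0.5398, 0.1974, 0.2868]
tool_rot: [0.002, 0.812, 0.583, 0.005]
contact_force: [1.1, -0.4, -4.9]
gripper_width: 0.348
grasp_force: 61.3
```

```bash
python3 - <<'E'
from h import *
st();_,f=grab('top');st();plan([.5375,-.209,.28],47,n=13)
E
```

```text
t4.78 p [0.5398 0.1974 0.2868] yaw 71.4 tilt [0.0097 0.0022] F [ 1.1 -0.4 -4.9] M [-0.03 -0.04  0.01] w 0.348 g 61.3 j [ 0.22 -0.09  1.69  0.    1.54  0.55]
t4.83 p [0.5387 0.1971 0.2833] yaw 71.4 tilt [0.0049 0.0011] F [-1.2 -0.1 -7.2] M [-0.07 -0.03 -0.02] w 0.341 g 61.2 j [ 0.22 -0.09  1.69 -0.    1.54  0.55]
[[-29.6, 9.9, 0.2, 0.0, 0.0, 1.9], [-29.3, 10.9, 0.2, 0.0, 0.0, 1.9], [-28.9, 11.8, 0.2, 0.0, 0.0, 1.9], [-28.5, 12.7, 0.2, 0.0, 0.0, 1.9], [-28.1, 13.7, 0.2, 0.0, 0.0, 1.9]]
[[-27.6, 14.6, 0.2, 0.0, 0.0, 1.9], [-27.1, 15.5, 0.2, 0.0, 0.0, 1.9], [-26.6, 16.4, 0.2, 0.0, 0.0, 1.9], [-26.1, 17.2, 0.3, 0.0, 0.0, 1.9], [-25.5, 18.1, 0.3, 0.0, 0.0, 1.9]]
[[-24.9, 18.9, 0.3, 0.0, 0.0, 1.9], [-24.3, 19.7, 0.3, 0.0, 0.0, 1.9], [-23.6, 20.5, 0.3, 0.0, 0.0, 1.9]]
```

>>> play_rows:
  commands:
    - [-29.6,9.9,0.2,0,0,1.9]
    - [-29.3,10.9,0.2,0,0,1.9]
    - [-28.9,11.8,0.2,0,0,1.9]
    - [-28.5,12.7,0.2,0,0,1.9]
    - [-28.1,13.7,0.2,0,0,1.9]

```text
time: 5.25
tool_pos: [0.5356, 0.0396, 0.276]
tool_rot: [-0.002, 0.858, 0.514, -0.002]
contact_force: [-0.3, 0.8, -6.2]
gripper_width: 0.34
grasp_force: 61.0
```

>>> play_rows:
  commands:
    - [-27.6,14.6,0.2,0,0,1.9]
    - [-27.1,15.5,0.2,0,0,1.9]
    - [-26.6,16.4,0.2,0,0,1.9]
    - [-26.1,17.2,0.2,0,0,1.9]
    - [-25.5,18.1,0.2,0,0,1.9]

```text
time: 5.67
tool_pos: [0.5348, -0.1165, 0.2751]
tool_rot: [-0.002, 0.898, 0.44, -0.002]
contact_force: [1.2, 0.2, -6.6]
gripper_width: 0.345
grasp_force: 61.0
```

>>> play_rows:
  commands:
    - [-24.9,18.9,0.2,0,0,1.9]
    - [-24.3,19.7,0.2,0,0,1.9]
    - [-23.6,20.5,0.2,0,0,1.9]
    - [0,0,0,0,0,0]
    - [0,0,0,0,0,0]

```text
time: 6.08
tool_pos: [0.5342, -0.2101, 0.2745]
tool_rot: [-0.002, 0.919, 0.395, -0.002]
contact_force: [-0.3, 1.3, -7.1]
gripper_width: 0.342
grasp_force: 61.5
```

```bash
python3 - <<'E'
from h import *
st();_,f=grab('top','t2.png');st();s,g=grab('wrist','w3.png');st()
a=f['image'][:,:,::-1][165:240,310:410];b=g['image'][:,:,::-1]
cv2.imwrite('pics/c3.png',np.hstack([cv2.resize(a,(400,300),interpolation=cv2.INTER_CUBIC),cv2.resize(b[100:400,120:520],(400,300))]))
E
```

```text
t6.08 p [ 0.5342 -0.2101  0.2745] yaw 46.5 tilt [-0.005  0.003] F [-0.3  1.3 -7.1] M [-0.    0.08 -0.02] w 0.342 g 61.5 j [-0.5  -0.08  1.7   0.    1.53  0.25]
t6.13 p [ 0.5345 -0.209   0.2749] yaw 46.6 tilt [-0.0044  0.003 ] F [ 0.3  0.5 -6.2] M [0.01 0.04 0.06] w 0.342 g 61.5 j [-0.5  -0.08  1.7   0.    1.53  0.25]
t6.18 p [ 0.5348 -0.2085  0.2755] yaw 46.7 tilt [-0.0035  0.0025] F [ 0.3 -0.2 -5.9] M [-0.02 -0.03 -0.01] w 0.346 g 61.5 j [-0.5  -0.08  1.7   0.    1.53  0.25]
```

View pics/c3.png

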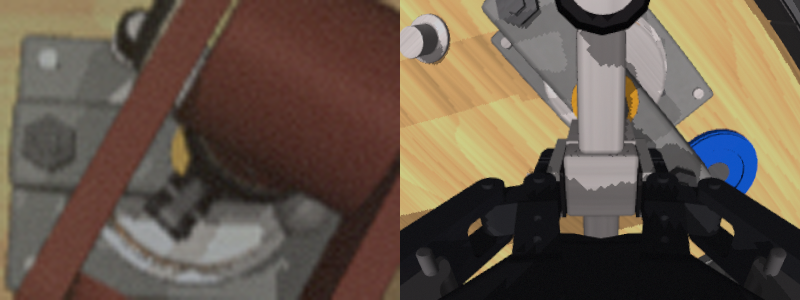

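The top view is blocked by the arm. The wrist view shows the hub held squarely in the jaws with the handle arm ahead. Next I correct x by about 2.5 mm and go down gently.

>>> play_rows:
  commands:
    - [1.4,2.2,7,0,0,0]
    - [0,0,8,0,0,0]
    - [0,0,4,0,0,0]
    - [0,0,4,0,0,0]
    - [0,0,0,0,0,0]

```text
time: 6.6
tool_pos: [0.5377, -0.2089, 0.2532]
tool_rot: [-0.001, 0.918, 0.396, -0.001]
contact_force: [-0.6, 0.4, -6.5]
gripper_width: 0.345
grasp_force: 61.5
```

>>> play_rows:
  commands:
    - [0,0,2,0,0,0]
    - [0,0,2,0,0,0]
    - [0,0,2,0,0,0]
    - [0,0,0,0,0,0]

```text
time: 6.93
tool_pos: [0.5382, -0.2097, 0.2488]
tool_rot: [-0.0, 0.918, 0.396, -0.0]
contact_force: [-0.2, 0.8, -6.3]
gripper_width: 0.338
grasp_force: 61.5
```

```bash
python3 - <<'E'
from h import *
st()
E
```

```text
t6.93 p [ 0.5382 -0.2097  0.2488] yaw 46.7 tilt [-0.0003  0.0001] F [-0.2  0.8 -6.3] M [-0.01  0.06  0.  ] w 0.338 g 61.5 j [-0.5  -0.06  1.72 -0.    1.48  0.26]
```

>>> play_rows:
  commands:
    - [0,0,2,0,0,0]
    - [0,0,2,0,0,0]
    - [0,0,2,0,0,0]
    - [0,0,0,0,0,0]

```text
time: 7.27
tool_pos: [0.538, -0.2096, 0.2424]
tool_rot: [-0.0, 0.918, 0.396, -0.0]
contact_force: [0.2, 0.0, -5.3]
gripper_width: 0.346
grasp_force: 61.5
```

>>> play_rows:
  commands:
    - [0,0,1.5,0,0,0]
    - [0,0,1.5,0,0,0]
    - [0,0,0,0,0,0]

```text
time: 7.52
tool_pos: [0.5382, -0.2097, 0.2397]
tool_rot: [-0.0, 0.918, 0.396, -0.0]
contact_force: [-0.7, 0.5, -5.3]
gripper_width: 0.345
grasp_force: 61.5
```

>>> play_rows:
  commands:
    - [0,0,1.5,0,0,0]
    - [0,0,1.5,0,0,0]
    - [0,0,1.5,0,0,0]
    - [0,0,0,0,0,0]

```text
time: 7.85
tool_pos: [0.5381, -0.2096, 0.2351]
tool_rot: [-0.0, 0.918, 0.396, -0.0]
contact_force: [0.6, 0.2, -6.4]
gripper_width: 0.346
grasp_force: 61.5
```

>>> play_rows:
  commands:
    - [0,0,1.5,0,0,0]
    - [0,0,1.5,0,0,0]
    - [0,0,0,0,0,0]

```text
time: 8.1
tool_pos: [0.5381, -0.2097, 0.2322]
tool_rot: [-0.0, 0.918, 0.396, -0.0]
contact_force: [-0.2, 0.0, -6.6]
gripper_width: 0.344
grasp_force: 61.5
```

>>> play_rows:
  commands:
    - [0,0,1.5,0,0,0]
    - [0,0,1.5,0,0,0]
    - [0,0,1.5,0,0,0]
    - [0,0,0,0,0,0]

```text
time: 8.43
tool_pos: [0.5381, -0.2097, 0.2276]
tool_rot: [-0.0, 0.918, 0.396, -0.0]
contact_force: [-0.3, -1.0, -5.9]
gripper_width: 0.337
grasp_force: 61.5
```

>>> play_rows:
  commands:
    - [0,0,1.5,0,0,0]
    - [0,0,1.5,0,0,0]
    - [0,0,0,0,0,0]

```text
time: 8.68
tool_pos: [0.5381, -0.2096, 0.2246]
tool_rot: [-0.0, 0.918, 0.396, -0.0]
contact_force: [-1.1, 0.7, -5.6]
gripper_width: 0.343
grasp_force: 61.5
```

>>> play_rows:
  commands:
    - [0,0,1,0,0,0]
    - [0,0,1,0,0,0]
    - [0,0,1,0,0,0]
    - [0,0,0,0,0,0]

```text
time: 9.02
tool_pos: [0.5384, -0.2098, 0.2235]
tool_rot: [0.0, 0.918, 0.396, 0.0]
contact_force: [-3.9, 1.6, 1.6]
gripper_width: 0.345
grasp_force: 62.1
```

>>> play_rows:
  commands:
    - [0,0,1,0,0,0]
    - [0,0,1,0,0,0]
    - [0,0,0,0,0,0]

```text
time: 9.27
tool_pos: [0.5384, -0.2098, 0.2235]
tool_rot: [0.0, 0.918, 0.396, 0.0]
contact_force: [-7.9, 3.1, 9.2]
gripper_width: 0.34
grasp_force: 63.2
```

Seated: the underside is at about 0.2005, within the expected shoulder range. I'll unload, release, and take a look.

>>> play_rows:
  commands:
    - [0,0,-2,0,0,0]
    - [0,0,0,0,0,0]

```text
time: 9.43
tool_pos: [0.5386, -0.2099, 0.2235]
tool_rot: [0.001, 0.918, 0.396, 0.0]
contact_force: [-4.0, 1.3, 3.8]
gripper_width: 0.344
grasp_force: 62.7
```

>>> play_rows:
  commands:
    - [0,0,0,0,0,0]
    - [0,0,0,0,0,0]
    - [0,0,0,0,0,0]
  hand: 54

```text
time: 9.68
tool_pos: [0.5388, -0.21, 0.2225]
tool_rot: [0.001, 0.918, 0.396, 0.001]
contact_force: [0.9, 0.4, 0.3]
gripper_width: 0.633
grasp_force: 0.0
```

>>> play_rows:
  commands:
    - [0,0,-20,0,0,0]
    - [0,0,-30,0,0,0]
    - [0,0,-30,0,0,0]
    - [0,0,-27,0,0,0]
    - [0,0,0,0,0,0]

```text
time: 10.1
tool_pos: [0.5407, -0.211, 0.3371]
tool_rot: [0.005, 0.918, 0.396, 0.004]
contact_force: [1.1, -0.7, 1.0]
gripper_width: 0.637
grasp_force: 0.0
```

```bash
python3 - <<'E'
from h import *
st()
s,f=grab('wrist','w4.png');st()
cv2.imwrite('pics/w4c.png',cv2.resize(f['image'][:,:,::-1][100:360,190:450],None,fx=2.2,fy=2.2,interpolation=cv2.INTER_CUBIC))
E
```

```text
t10.10 p [ 0.5407 -0.211   0.3371] yaw 46.7 tilt [ 0.0113 -0.0061] F [ 1.1 -0.7  1. ] M [ 0.03 -0.02 -0.  ] w 0.637 g 0.0 j [-0.5  -0.1   1.61  0.    1.62  0.26]
t10.15 p [ 0.54   -0.2107  0.3341] yaw 46.7 tilt [ 0.0079 -0.0042] F [-0.1  0.2 -0.2] M [-0.    0.01 -0.03] w 0.633 g 0.0 j [-0.5  -0.1   1.61  0.    1.62  0.26]
```

View pics/w4c.png

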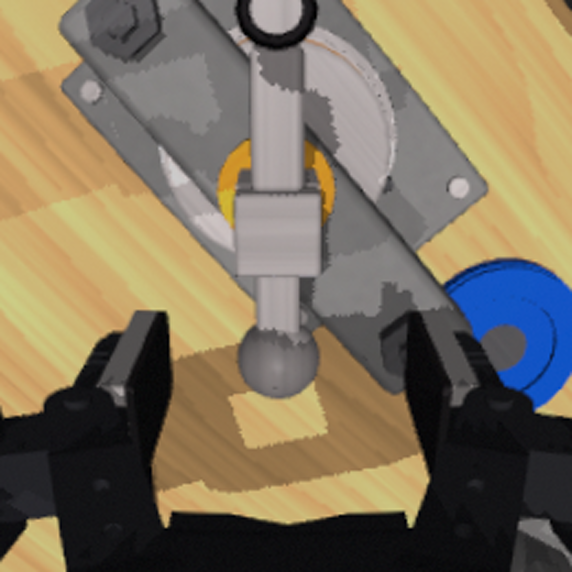

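The crank stands upright and seated on the screw: hub at crop (279,234), handle top at (277,8), ball at (278,360).

```bash
python3 - <<'E'
from h import *
st();s,f=grab('wrist');st()
w=lambda x,y,z:onz(f,190+x/2.2,100+y/2.2,z,s)
h=w(279,234,.2445);a=w(277,8,.2945);d=a-h
print(h.round(4),a.round(4),np.degrees(np.arctan2(d[1],d[0])),np.linalg.norm(d[:2]))
plan([.5384+.075*np.cos(np.radians(46.7)),-.2097+.075*np.sin(np.radians(46.7)),.3335],46.7,n=3)
E
```

```text
t10.15 p [ 0.54   -0.2107  0.3341] yaw 46.7 tilt [ 0.0079 -0.0042] F [-0.1  0.2 -0.2] M [-0.    0.01 -0.03] w 0.633 g 0.0 j [-0.5  -0.1   1.61  0.    1.62  0.26]
t10.20 p [ 0.5391 -0.2102  0.3311] yaw 46.7 tilt [ 0.0038 -0.002 ] F [-0.4  0.2 -0.5] M [ 0.02  0.03 -0.  ] w 0.633 g 0.0 j [-0.5  -0.1   1.62  0.    1.62  0.26]
[ 0.5395 -0.2067  0.2445] [ 0.5893 -0.1536  0.2945] 46.85024974044929 0.0728171256192
[[25.0, -0.3, -0.8, 0.1, 0.0, 0.0], [25.0, -0.3, -0.8, 0.1, 0.0, 0.0], [25.0, -0.3, -0.8, 0.1, 0.0, 0.0]]
```

>>> play_rows:
  commands:
    - [25,0,0,0,0,0]
    - [25,0,0,0,0,0]
    - [25,0,0,0,0,0]
    - [0,0,0,0,0,0]
    - [0,0,15,0,0,0]

```text
time: 10.62
tool_pos: [0.591, -0.1548, 0.3151]
tool_rot: [0.001, 0.918, 0.397, 0.001]
contact_force: [0.3, -0.2, 0.7]
gripper_width: 0.633
grasp_force: 0.0
```

>>> play_rows:
  commands:
    - [0,0,15,0,0,0]
    - [0,0,15,0,0,0]
    - [0,0,10,0,0,0]
    - [0,0,6,0,0,0]
    - [0,0,0,0,0,0]

```text
time: 11.03
tool_pos: [0.5884, -0.1553, 0.2649]
tool_rot: [-0.002, 0.918, 0.396, -0.002]
contact_force: [-0.4, 0.2, -0.3]
gripper_width: 0.635
grasp_force: 0.0
```

>>> play_rows:
  commands:
    - [0,0,0,0,0,0]
    - [0,0,0,0,0,0]
    - [0,0,0,0,0,0]
  hand: 10

```text
time: 11.28
tool_pos: [0.5903, -0.1554, 0.2695]
tool_rot: [0.001, 0.918, 0.396, 0.001]
contact_force: [-0.7, -0.4, 0.5]
gripper_width: 0.243
grasp_force: 58.6
```

```bash
cat >> h.py <<'E'
C0=np.array([.5384,-.2097])
def circ(a0,step,n,C=C0,yaw=46.7,r=.075):
    "rows along the clockwise circle from angle a0 (deg), step deg per row, with 16 mm/turn descent"
    e=lambda a:np.array([np.cos(np.radians(a)),np.sin(np.radians(a))])*r*1000
    x=e(yaw)/1000/r;y=np.array([x[1],-x[0]])
    rows=[]
    for i in range(n):
        d=e(a0-step*(i+1))-e(a0-step*i);rows.append([round(float(d@x),1)+0.,round(float(d@y),1)+0.,round(16*step/360,1),0,0,0])
    for i in range(0,n,5):print(rows[i:i+5])
def where():
    s=manip.state();p=np.array(s['tool_pos'])[:2]-C0;a=np.degrees(np.arctan2(p[1],p[0]));F=np.array(s['contact_force'])[:2]
    er=p/np.linalg.norm(p);et=np.array([er[1],-er[0]])
    print('ang %.1f r %.1f  Ft %.1f Fr %.1f (force on tool)'%(a,np.linalg.norm(p)*1000,F@et,F@er));return a
E
python3 - <<'E'
from h import *
st();where();circ(46.7,15,20)
E
```

```text
t11.28 p [ 0.5903 -0.1554  0.2695] yaw 46.7 tilt [ 0.0021 -0.0006] F [-0.7 -0.4  0.5] M [-0.12  0.2  -0.06] w 0.243 g 58.6 j [-0.38  0.    1.62  0.    1.51  0.38]
ang 46.3 r 75.1  Ft -0.3 Fr -0.8 (force on tool)
[[-2.6, 19.4, 0.7, 0, 0, 0], [-7.5, 18.1, 0.7, 0, 0, 0], [-11.9, 15.5, 0.7, 0, 0, 0], [-15.5, 11.9, 0.7, 0, 0, 0], [-18.1, 7.5, 0.7, 0, 0, 0]]
[[-19.4, 2.6, 0.7, 0, 0, 0], [-19.4, -2.6, 0.7, 0, 0, 0], [-18.1, -7.5, 0.7, 0, 0, 0], [-15.5, -11.9, 0.7, 0, 0, 0], [-11.9, -15.5, 0.7, 0, 0, 0]]
[[-7.5, -18.1, 0.7, 0, 0, 0], [-2.6, -19.4, 0.7, 0, 0, 0], [2.6, -19.4, 0.7, 0, 0, 0], [7.5, -18.1, 0.7, 0, 0, 0], [11.9, -15.5, 0.7, 0, 0, 0]]
[[15.5, -11.9, 0.7, 0, 0, 0], [18.1, -7.5, 0.7, 0, 0, 0], [19.4, -2.6, 0.7, 0, 0, 0], [19.4, 2.6, 0.7, 0, 0, 0], [18.1, 7.5, 0.7, 0, 0, 0]]
```

>>> play_rows:
  commands:
    - [-2.6,19.4,0.7,0,0,0]
    - [-7.5,18.1,0.7,0,0,0]
    - [-11.9,15.5,0.7,0,0,0]
    - [-15.5,11.9,0.7,0,0,0]
    - [-18.1,7.5,0.7,0,0,0]

```text
time: 11.7
tool_pos: [0.6055, -0.2431, 0.2664]
tool_rot: [-0.002, 0.918, 0.397, 0.002]
contact_force: [-1.4, 10.0, 2.7]
gripper_width: 0.241
grasp_force: 59.6
```

```bash
python3 - <<'E'
from h import *
st();where()
E
```

```text
t11.70 p [ 0.6055 -0.2431  0.2664] yaw 46.8 tilt [0.0021 0.0063] F [-1.4 10.   2.7] M [ 2.19  0.47 -0.02] w 0.241 g 59.6 j [-0.5   0.11  1.52  0.01  1.52  0.26]
ang -26.4 r 75.0  Ft -8.3 Fr -5.7 (force on tool)
```

>>> play_rows:
  commands:
    - [-19.4,2.6,0.7,0,0,0]
    - [-19.4,-2.6,0.7,0,0,0]
    - [-18.1,-7.5,0.7,0,0,0]
    - [-15.5,-11.9,0.7,0,0,0]
    - [-11.9,-15.5,0.7,0,0,0]

```text
time: 12.12
tool_pos: [0.5237, -0.2831, 0.2635]
tool_rot: [0.003, 0.918, 0.396, 0.005]
contact_force: [10.1, 2.5, -1.5]
gripper_width: 0.242
grasp_force: 59.0
```

```bash
python3 - <<'E'
from h import *
st();where();circ(46.7-150,10,30)
E
```

```text
t12.12 p [ 0.5237 -0.2831  0.2635] yaw 46.7 tilt [ 0.0105 -0.0011] F [10.1  2.5 -1.5] M [ 0.55 -1.84  0.  ] w 0.242 g 59.0 j [-0.62 -0.03  1.67  0.01  1.5   0.13]
ang -101.4 r 74.8  Ft -9.4 Fr -4.4 (force on tool)
[[-5.5, -11.8, 0.4, 0, 0, 0], [-3.4, -12.6, 0.4, 0, 0, 0], [-1.1, -13.0, 0.4, 0, 0, 0], [1.1, -13.0, 0.4, 0, 0, 0], [3.4, -12.6, 0.4, 0, 0, 0]]
[[5.5, -11.8, 0.4, 0, 0, 0], [7.5, -10.7, 0.4, 0, 0, 0], [9.2, -9.2, 0.4, 0, 0, 0], [10.7, -7.5, 0.4, 0, 0, 0], [11.8, -5.5, 0.4, 0, 0, 0]]
[[12.6, -3.4, 0.4, 0, 0, 0], [13.0, -1.1, 0.4, 0, 0, 0], [13.0, 1.1, 0.4, 0, 0, 0], [12.6, 3.4, 0.4, 0, 0, 0], [11.8, 5.5, 0.4, 0, 0, 0]]
[[10.7, 7.5, 0.4, 0, 0, 0], [9.2, 9.2, 0.4, 0, 0, 0], [7.5, 10.7, 0.4, 0, 0, 0], [5.5, 11.8, 0.4, 0, 0, 0], [3.4, 12.6, 0.4, 0, 0, 0]]
[[1.1, 13.0, 0.4, 0, 0, 0], [-1.1, 13.0, 0.4, 0, 0, 0], [-3.4, 12.6, 0.4, 0, 0, 0], [-5.5, 11.8, 0.4, 0, 0, 0], [-7.5, 10.7, 0.4, 0, 0, 0]]
[[-9.2, 9.2, 0.4, 0, 0, 0], [-10.7, 7.5, 0.4, 0, 0, 0], [-11.8, 5.5, 0.4, 0, 0, 0], [-12.6, 3.4, 0.4, 0, 0, 0], [-13.0, 1.1, 0.4, 0, 0, 0]]
```

>>> play_rows:
  commands:
    - [-5.5,-11.8,0.4,0,0,0]
    - [-3.4,-12.6,0.4,0,0,0]
    - [-1.1,-13.0,0.4,0,0,0]
    - [0,0,0,0,0,0]

```text
time: 12.45
tool_pos: [0.488, -0.265, 0.2623]
tool_rot: [0.004, 0.918, 0.396, 0.002]
contact_force: [4.0, -2.3, -0.5]
gripper_width: 0.244
grasp_force: 59.1
```

```bash
python3 - <<'E'
from h import *
st();where()
E
```

```text
t12.45 p [ 0.488  -0.265   0.2623] yaw 46.7 tilt [ 0.007 -0.005] F [ 4.  -2.3 -0.5] M [-0.55 -0.79 -0.04] w 0.244 g 59.1 j [-0.63 -0.13  1.76  0.    1.5   0.12]
ang -132.4 r 74.8  Ft -4.5 Fr -0.9 (force on tool)
```

>>> play_rows:
  commands:
    - [1.1,-13,0.4,0,0,0]
    - [3.4,-12.6,0.4,0,0,0]
    - [5.5,-11.8,0.4,0,0,0]

```text
time: 12.7
tool_pos: [0.4675, -0.2343, 0.2613]
tool_rot: [0.005, 0.919, 0.395, 0.001]
contact_force: [2.4, -8.4, 0.0]
gripper_width: 0.239
grasp_force: 59.3
```

```bash
python3 - <<'E'
from h import *
st();where()
E
```

```text
t12.70 p [ 0.4675 -0.2343  0.2613] yaw 46.6 tilt [ 0.0051 -0.0092] F [ 2.4 -8.4  0. ] M [-1.63 -0.55 -0.04] w 0.239 g 59.3 j [-0.6  -0.21  1.83 -0.    1.51  0.15]
ang -160.8 r 75.0  Ft -8.8 Fr 0.5 (force on tool)
```

>>> play_rows:
  commands:
    - [7.5,-10.7,0.4,0,0,0]
    - [9.2,-9.2,0.4,0,0,0]
    - [10.7,-7.5,0.4,0,0,0]

```text
time: 12.95
tool_pos: [0.4645, -0.1953, 0.2599]
tool_rot: [0.004, 0.919, 0.395, -0.002]
contact_force: [-6.3, -8.2, 2.4]
gripper_width: 0.243
grasp_force: 59.8
```

```bash
python3 - <<'E'
from h import *
st();where()
E
```

```text
t12.95 p [ 0.4645 -0.1953  0.2599] yaw 46.6 tilt [-0.0013 -0.0086] F [-6.3 -8.2  2.4] M [-1.48  0.92 -0.02] w 0.243 g 59.8 j [-0.54 -0.25  1.87 -0.01  1.52  0.22]
ang 169.0 r 75.3  Ft -9.3 Fr 4.6 (force on tool)
```

>>> play_rows:
  commands:
    - [11.8,-5.5,0.4,0,0,0]
    - [12.6,-3.4,0.4,0,0,0]
    - [13,-1.1,0.4,0,0,0]

```text
time: 13.2
tool_pos: [0.4819, -0.1595, 0.2583]
tool_rot: [0.001, 0.918, 0.396, -0.003]
contact_force: [-10.6, -2.5, 6.1]
gripper_width: 0.243
grasp_force: 60.3
```

```bash
python3 - <<'E'
from h import *
st();where()
E
```

```text
t13.20 p [ 0.4819 -0.1595  0.2583] yaw 46.6 tilt [-0.0055 -0.0039] F [-10.6  -2.5   6.1] M [-0.61  1.78  0.04] w 0.243 g 60.3 j [-0.46 -0.24  1.86 -0.01  1.52  0.29]
ang 138.4 r 75.6  Ft -8.9 Fr 6.3 (force on tool)
```

>>> play_rows:
  commands:
    - [13,1.1,0.4,0,0,0]
    - [12.6,3.4,0.4,0,0,0]
    - [11.8,5.5,0.4,0,0,0]

```text
time: 13.45
tool_pos: [0.5153, -0.1375, 0.2568]
tool_rot: [-0.001, 0.918, 0.396, -0.003]
contact_force: [-10.4, 1.5, 5.2]
gripper_width: 0.244
grasp_force: 60.3
```

```bash
python3 - <<'E'
from h import *
st();where()
E
```

```text
t13.45 p [ 0.5153 -0.1375  0.2568] yaw 46.7 tilt [-0.0056  0.0002] F [-10.4   1.5   5.2] M [0.08 1.74 0.03] w 0.244 g 60.3 j [-0.4  -0.17  1.81 -0.    1.51  0.36]
ang 107.8 r 75.8  Ft -9.5 Fr 4.6 (force on tool)
```

>>> play_rows:
  commands:
    - [10.7,7.5,0.4,0,0,0]
    - [9.2,9.2,0.4,0,0,0]
    - [7.5,10.7,0.4,0,0,0]

```text
time: 13.7
tool_pos: [0.5547, -0.1357, 0.2553]
tool_rot: [-0.002, 0.918, 0.397, -0.002]
contact_force: [-8.6, 4.1, 4.8]
gripper_width: 0.24
grasp_force: 60.1
```

```bash
python3 - <<'E'
from h import *
st();where()
E
```

```text
t13.70 p [ 0.5547 -0.1357  0.2553] yaw 46.7 tilt [-0.0047  0.0023] F [-8.6  4.1  4.8] M [ 0.53  1.64 -0.01] w 0.240 g 60.1 j [-0.37 -0.08  1.73  0.    1.5   0.38]
ang 77.6 r 75.8  Ft -9.3 Fr 2.2 (force on tool)
```

Total is now 329° with no load yet.

>>> play_rows:
  commands:
    - [5.5,11.8,0.4,0,0,0]
    - [3.4,12.6,0.4,0,0,0]
    - [1.1,13,0.4,0,0,0]

```text
time: 13.95
tool_pos: [0.5886, -0.1531, 0.2539]
tool_rot: [-0.004, 0.918, 0.397, -0.002]
contact_force: [-9.7, 7.9, 6.2]
gripper_width: 0.245
grasp_force: 60.4
```

```bash
python3 - <<'E'
from h import *
st();where()
E
```

```text
t13.95 p [ 0.5886 -0.1531  0.2539] yaw 46.8 tilt [-0.0057  0.0054] F [-9.7  7.9  6.2] M [1.42 1.95 0.  ] w 0.245 g 60.4 j [-0.38  0.01  1.64  0.    1.5   0.38]
ang 48.4 r 75.7  Ft -12.5 Fr -0.6 (force on tool)
```

>>> play_rows:
  commands:
    - [-0.3,6.5,0.2,0,0,0]
    - [-0.9,6.5,0.2,0,0,0]

```text
time: 14.12
tool_pos: [0.5972, -0.1624, 0.2535]
tool_rot: [-0.004, 0.918, 0.397, -0.001]
contact_force: [-8.5, 10.3, 6.9]
gripper_width: 0.242
grasp_force: 60.5
```

```bash
python3 - <<'E'
from h import *
st();where();circ(36.7,5,6)
E
```

```text
t14.12 p [ 0.5972 -0.1624  0.2535] yaw 46.8 tilt [-0.0055  0.0074] F [-8.5 10.3  6.9] M [ 1.98  1.7  -0.02] w 0.242 g 60.5 j [-0.39  0.04  1.61  0.    1.5   0.37]
ang 38.8 r 75.5  Ft -13.4 Fr -0.2 (force on tool)
[[-1.4, 6.4, 0.2, 0, 0, 0], [-2.0, 6.2, 0.2, 0, 0, 0], [-2.5, 6.0, 0.2, 0, 0, 0], [-3.0, 5.8, 0.2, 0, 0, 0], [-3.5, 5.5, 0.2, 0, 0, 0]]
[[-4.0, 5.2, 0.2, 0, 0, 0]]
```

>>> play_rows:
  commands:
    - [-1.2,5.2,0.2,0,0,0]
    - [0,0,0,0,0,0]

```text
time: 14.28
tool_pos: [0.6005, -0.1669, 0.2533]
tool_rot: [-0.004, 0.918, 0.397, -0.0]
contact_force: [-6.7, 10.2, 5.9]
gripper_width: 0.236
grasp_force: 60.4
```

```bash
python3 - <<'E'
from h import *
st();where();grab('top');st();where();grab('top');where()
E
```

```text
t14.28 p [ 0.6005 -0.1669  0.2533] yaw 46.7 tilt [-0.0042  0.0074] F [-6.7 10.2  5.9] M [ 1.81  1.36 -0.01] w 0.236 g 60.4 j [-0.39  0.05  1.6   0.01  1.5   0.36]
ang 34.6 r 75.4  Ft -12.1 Fr 0.3 (force on tool)
t14.33 p [ 0.6004 -0.1668  0.2534] yaw 46.7 tilt [-0.0039  0.007 ] F [-6.6 10.   6. ] M [1.76 1.3  0.04] w 0.241 g 60.4 j [-0.39  0.05  1.61  0.    1.5   0.36]
ang 34.7 r 75.4  Ft -12.0 Fr 0.3 (force on tool)
ang 34.7 r 75.4  Ft -11.5 Fr -0.0 (force on tool)
```

>>> play_rows:
  commands:
    - [0.7,-3,-1,0,0,0]
    - [0,0,0,0,0,0]

```text
time: 14.55
tool_pos: [0.5991, -0.1654, 0.2537]
tool_rot: [-0.002, 0.918, 0.397, -0.0]
contact_force: [-2.2, 5.1, 1.5]
gripper_width: 0.244
grasp_force: 59.6
```

>>> play_rows:
  commands:
    - [0,0,0,0,0,0]
    - [0,0,0,0,0,0]
    - [0,0,0,0,0,0]
  hand: 54

```text
time: 14.8
tool_pos: [0.5999, -0.1674, 0.2538]
tool_rot: [0.001, 0.918, 0.396, 0.0]
contact_force: [0.3, -0.2, 0.0]
gripper_width: 0.632
grasp_force: 0.0
```

>>> play_rows:
  commands:
    - [0,0,-20,0,0,0]
    - [0,0,-30,0,0,0]
    - [0,0,-15,0,0,0]
    - [0,0,0,0,0,0]

```text
time: 15.13
tool_pos: [0.6014, -0.1681, 0.3242]
tool_rot: [0.004, 0.918, 0.396, 0.003]
contact_force: [0.3, 0.4, 0.6]
gripper_width: 0.635
grasp_force: 0.0
```

```bash
python3 - <<'E'
from h import *
st();plan([.5384,-.2097,.318],34.7,n=3)
E
```

```text
t15.13 p [ 0.6014 -0.1681  0.3242] yaw 46.7 tilt [ 0.0089 -0.0038] F [0.3 0.4 0.6] M [-0.01 -0.02 -0.04] w 0.635 g 0.0 j [-0.39  0.01  1.53 -0.    1.6   0.36]
[[-24.5, -5.8, 1.9, 0.2, -0.1, 4.0], [-24.8, -4.1, 2.0, 0.2, -0.1, 4.0], [-25.1, -2.3, 2.0, 0.2, -0.1, 4.0]]
```

>>> play_rows:
  commands:
    - [-24.5,-5.8,0,0,0,4]
    - [-24.8,-4.1,0,0,0,4]
    - [-25.1,-2.3,0,0,0,4]
    - [0,0,0,0,0,0]
    - [0,0,0,0,0,0]

```text
time: 15.55
tool_pos: [0.5358, -0.2092, 0.3175]
tool_rot: [-0.0, 0.955, 0.297, 0.0]
contact_force: [1.0, -0.5, -0.4]
gripper_width: 0.635
grasp_force: 0.0
```

```bash
python3 - <<'E'
from h import *
st()
s,f=grab('wrist','w5.png');st()
cv2.imwrite('pics/w5c.png',cv2.resize(f['image'][:,:,::-1][80:300,190:450],None,fx=3,fy=3,interpolation=cv2.INTER_CUBIC)[:600])
E
```

```text
t15.55 p [ 0.5358 -0.2092  0.3175] yaw 34.6 tilt [-0.0001  0.0003] F [ 1.  -0.5 -0.4] M [-0.02 -0.01  0.03] w 0.635 g 0.0 j [-0.5  -0.1   1.64  0.    1.6   0.47]
t15.60 p [ 0.5364 -0.2088  0.3176] yaw 34.7 tilt [0.0001 0.0004] F [ 0.5  0.8 -0.3] M [ 0.02  0.05 -0.02] w 0.633 g 0.0 j [-0.5  -0.1   1.64  0.    1.6   0.47]
```

View pics/w5c.png

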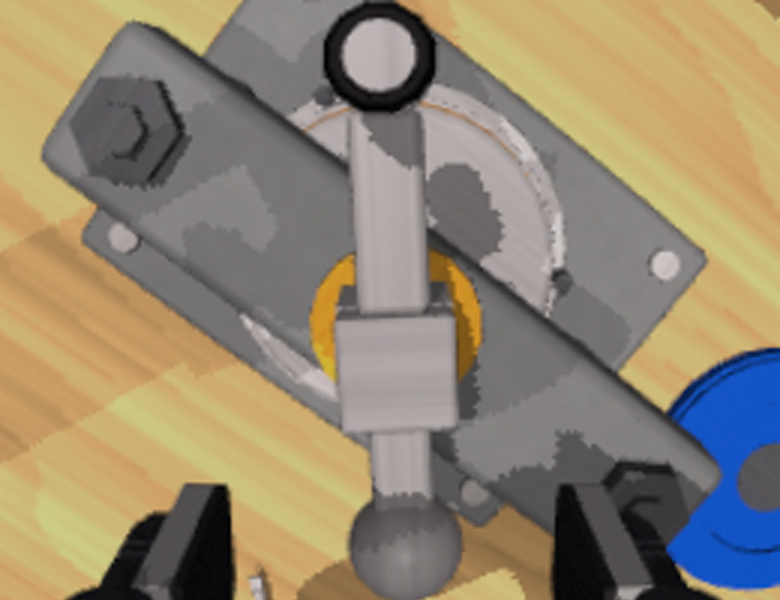

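The crank is still seated upright: handle top at crop (380,55), hub top at (399,373), ball at (405,550). It is turned about 2-3° ccw from the tool.

```bash
python3 - <<'E'
from h import *
s,f=grab('wrist');st()
w=lambda x,y,z:onz(f,190+x/3,80+y/3,z,s)
h=np.mean([w(*c,.228) for c in[(336,320),(455,315),(460,428),(344,433)]],0)
a=w(380,55,.278);b=w(405,550,.222)
for p,q in((a,h),(a,b),(h,b)):
    d=p-q;print(np.degrees(np.arctan2(d[1],d[0])),np.linalg.norm(d[:2]))
print(h,a)
plan([.5386,-.2095,.315],36.8,n=2)
E
```

```text
t15.65 p [ 0.5367 -0.2085  0.3176] yaw 34.7 tilt [-0.0001  0.0005] F [-0.6  0.3 -0.1] M [ 0.03 -0.03  0.02] w 0.631 g 0.0 j [-0.5  -0.1   1.64  0.    1.6   0.47]
37.63650793971943 0.07487132212905287
37.28554895768084 0.12634694317582418
36.7751095300455 0.05147906851449352
[ 0.53938812 -0.2075117   0.228     ] [ 0.59867877 -0.16179154  0.278     ]
[[0.5, 1.0, 1.3, 0.0, 0.0, -1.0], [0.5, 1.0, 1.3, 0.0, 0.0, -1.0]]
```

>>> play_rows:
  commands:
    - [1.2,1.7,0,0,0,-2.5]
    - [0,0,20,0,0,0]
    - [0,0,20,0,0,0]
    - [0,0,20,0,0,0]
    - [0,0,20,0,0,0]

```text
time: 16.07
tool_pos: [0.5391, -0.2087, 0.2369]
tool_rot: [-0.0, 0.948, 0.32, 0.0]
contact_force: [-0.3, 0.2, 0.1]
gripper_width: 0.638
grasp_force: 0.0
```

>>> play_rows:
  commands:
    - [0,0,14,0,0,0]
    - [0,0,10,0,0,0]
    - [0,0,4,0,0,0]
    - [0,0,0,0,0,0]
    - [0,0,0,0,0,0]

```text
time: 16.48
tool_pos: [0.5389, -0.2095, 0.211]
tool_rot: [0.0, 0.948, 0.319, 0.0]
contact_force: [1.1, 0.1, 0.5]
gripper_width: 0.633
grasp_force: 0.0
```

```bash
python3 - <<'E'
from h import *
st()
E
```

```text
t16.48 p [ 0.5389 -0.2095  0.211 ] yaw 37.2 tilt [ 0.0011 -0.0006] F [1.1 0.1 0.5] M [-0.02 -0.01  0.  ] w 0.633 g 0.0 j [-0.5  -0.04  1.76  0.    1.42  0.42]
```

>>> play_rows:
  commands:
    - [0,0,1.5,0,0,0]
    - [0,0,0,0,0,0]
    - [0,0,0,0,0,0]
    - [0,0,0,0,0,0]
  hand: 20

```text
time: 16.82
tool_pos: [0.5383, -0.2088, 0.2101]
tool_rot: [-0.001, 0.948, 0.319, 0.0]
contact_force: [-3.2, 3.8, 4.3]
gripper_width: 0.343
grasp_force: 61.2
```

```bash
python3 - <<'E'
from h import *
st()
E
```

```text
t16.82 p [ 0.5383 -0.2088  0.2101] yaw 37.2 tilt [-0.0002  0.0013] F [-3.2  3.8  4.3] M [0.57 0.57 0.08] w 0.343 g 61.2 j [-0.5  -0.04  1.76  0.    1.42  0.42]
```

>>> play_rows:
  commands:
    - [0,0,-2,0,0,0]
    - [0,0,-3,0,0,0]
    - [0,0,-4,0,0,0]
    - [0,0,0,0,0,0]

```text
time: 17.15
tool_pos: [0.538, -0.2087, 0.2111]
tool_rot: [-0.001, 0.948, 0.319, -0.0]
contact_force: [12.5, -2.8, -25.2]
gripper_width: 0.343
grasp_force: 63.2
```

```bash
python3 - <<'E'
from h import *
st()
E
```

```text
t17.15 p [ 0.538  -0.2087  0.2111] yaw 37.2 tilt [-0.0013  0.0023] F [ 12.5  -2.8 -25.2] M [-0.47 -1.94  0.23] w 0.343 g 63.2 j [-0.5  -0.04  1.76  0.    1.42  0.42]
```

>>> play_rows:
  commands:
    - [2,2.4,0,0,0,0]
    - [0,0,0,0,0,-1.5]
    - [0,0,0,0,0,0]
    - [0,0,0,0,0,0]

```text
time: 17.48
tool_pos: [0.5385, -0.2088, 0.213]
tool_rot: [-0.004, 0.944, 0.331, -0.004]
contact_force: [-5.7, 2.3, -18.2]
gripper_width: 0.341
grasp_force: 64.0
```

```bash
python3 - <<'E'
from h import *
st()
E
```

```text
t17.48 p [ 0.5385 -0.2088  0.213 ] yaw 38.6 tilt [-0.0095  0.0044] F [ -5.7   2.3 -18.2] M [0.33 0.81 0.1 ] w 0.341 g 64.0 j [-0.5  -0.03  1.75 -0.    1.43  0.4 ]
```

>>> play_rows:
  commands:
    - [-0.8,-0.8,-1,0,0,0]
    - [0,0,-1,0,0,1.5]
    - [0,0,0,0,0,0]
    - [0,0,0,0,0,0]

```text
time: 17.82
tool_pos: [0.5385, -0.2088, 0.2172]
tool_rot: [-0.002, 0.948, 0.319, -0.002]
contact_force: [-4.3, 3.4, -21.4]
gripper_width: 0.344
grasp_force: 63.7
```

```bash
python3 - <<'E'
from h import *
st()
E
```

```text
t17.82 p [ 0.5385 -0.2088  0.2172] yaw 37.2 tilt [-0.0055  0.0032] F [ -4.3   3.4 -21.4] M [0.49 0.82 0.13] w 0.344 g 63.7 j [-0.5  -0.04  1.75  0.    1.43  0.42]
```

>>> play_rows:
  commands:
    - [-0.3,-1.2,-1,0,0,1.5]
    - [0,0,-2,0,0,0]
    - [0,0,-1,0,0,-1.5]
    - [0,0,0,0,0,0]

```text
time: 18.15
tool_pos: [0.5385, -0.2088, 0.2226]
tool_rot: [-0.001, 0.948, 0.319, -0.001]
contact_force: [-5.0, 2.7, -17.0]
gripper_width: 0.345
grasp_force: 64.6
```

```bash
python3 - <<'E'
from h import *
st()
E
```

```text
t18.15 p [ 0.5385 -0.2088  0.2226] yaw 37.2 tilt [-0.0027  0.0014] F [ -5.    2.7 -17. ] M [0.47 0.83 0.13] w 0.345 g 64.6 j [-0.5  -0.04  1.75 -0.    1.44  0.42]
```

>>> play_rows:
  commands:
    - [-0.5,-1.0,-2,0,0,-1]
    - [0,0,-2,0,0,0]
    - [0,0,-2,0,0,1]
    - [0,0,0,0,0,0]

```text
time: 18.48
tool_pos: [0.5407, -0.2101, 0.2346]
tool_rot: [0.004, 0.948, 0.318, 0.003]
contact_force: [-0.3, 0.7, -5.2]
gripper_width: 0.341
grasp_force: 66.0
```

```bash
python3 - <<'E'
from h import *
st()
E
```

```text
t18.48 p [ 0.5407 -0.2101  0.2346] yaw 37.1 tilt [ 0.0083 -0.0048] F [-0.3  0.7 -5.2] M [0.05 0.07 0.02] w 0.341 g 66.0 j [-0.5  -0.05  1.74 -0.    1.45  0.42]
```

>>> play_rows:
  commands:
    - [0,0,-20,0,0,0]
    - [0,0,-25,0,0,0]
    - [0,0,-20,0,0,0]
    - [0,0,0,0,0,0]
    - [0,0,0,0,0,0]

```text
time: 18.9
tool_pos: [0.5398, -0.2096, 0.2982]
tool_rot: [0.003, 0.948, 0.319, 0.003]
contact_force: [-0.3, -0.8, -6.9]
gripper_width: 0.339
grasp_force: 66.1
```

```bash
python3 - <<'E'
from h import *
st();grab('scene');st();plan([.5375,.1965,.29],71.5,n=13)
E
```

```text
t18.90 p [ 0.5398 -0.2096  0.2982] yaw 37.2 tilt [ 0.0066 -0.0038] F [-0.3 -0.8 -6.9] M [-0.02  0.09 -0.04] w 0.339 g 66.1 j [-0.5  -0.09  1.66 -0.    1.56  0.42]
t18.95 p [ 0.5388 -0.2091  0.2955] yaw 37.2 tilt [ 0.0024 -0.0014] F [-0.5 -0.1 -6.9] M [-0.01  0.03  0.03] w 0.346 g 66.1 j [-0.5  -0.09  1.67 -0.    1.56  0.42]
[[18.8, -24.9, 0.4, 0.0, 0.0, -2.6], [19.9, -24.0, 0.4, 0.0, 0.0, -2.6], [21.0, -23.1, 0.4, 0.0, 0.0, -2.6], [22.0, -22.1, 0.4, 0.0, 0.0, -2.6], [23.0, -21.1, 0.4, 0.0, 0.0, -2.6]]
[[24.0, -20.0, 0.4, 0.0, 0.0, -2.6], [24.9, -18.9, 0.4, 0.0, 0.0, -2.6], [25.7, -17.7, 0.4, 0.0, 0.0, -2.6], [26.5, -16.5, 0.4, 0.0, 0.0, -2.6], [27.2, -15.2, 0.4, 0.0, 0.0, -2.6]]
[[27.9, -14.0, 0.4, 0.0, 0.0, -2.6], [28.5, -12.7, 0.4, 0.0, 0.0, -2.6], [29.1, -11.3, 0.4, 0.0, 0.0, -2.6]]
```

>>> play_rows:
  commands:
    - [18.8,-24.9,0,0,0,-2.6]
    - [19.9,-24,0,0,0,-2.6]
    - [21,-23.1,0,0,0,-2.6]
    - [22,-22.1,0,0,0,-2.6]
    - [23,-21.1,0,0,0,-2.6]

```text
time: 19.37
tool_pos: [0.5371, -0.0513, 0.2922]
tool_rot: [-0.001, 0.905, 0.425, -0.001]
contact_force: [0.4, 0.7, -6.1]
gripper_width: 0.341
grasp_force: 65.9
```

>>> play_rows:
  commands:
    - [24,-20,0,0,0,-2.6]
    - [24.9,-18.9,0,0,0,-2.6]
    - [25.7,-17.7,0,0,0,-2.6]
    - [26.5,-16.5,0,0,0,-2.6]
    - [27.2,-15.2,0,0,0,-2.6]

```text
time: 19.78
tool_pos: [0.5374, 0.1048, 0.2923]
tool_rot: [-0.001, 0.851, 0.525, -0.001]
contact_force: [0.9, -0.5, -7.0]
gripper_width: 0.342
grasp_force: 65.9
```

>>> play_rows:
  commands:
    - [27.9,-14,0,0,0,-2.6]
    - [28.5,-12.7,0,0,0,-2.6]
    - [29.1,-11.3,0,0,0,-2.6]
    - [0,0,0,0,0,0]
    - [0,0,0,0,0,0]

```text
time: 20.2
tool_pos: [0.5378, 0.1983, 0.2921]
tool_rot: [-0.0, 0.814, 0.582, -0.002]
contact_force: [0.3, -1.0, -6.5]
gripper_width: 0.342
grasp_force: 65.9
```

```bash
python3 - <<'E'
from h import *
st();_,f=grab('top');s,w=grab('wrist');st();_,g=grab('scene')
c=lambda im,x,y,ww,h,k:cv2.resize(im[y:y+h,x:x+ww],None,fx=k,fy=k,interpolation=cv2.INTER_CUBIC)
a=c(f['image'],310,165,100,75,4);b=c(g['image'],335,95,100,75,4);d=c(w['image'],120,75,400,300,1);e=c(g['image'],235,170,100,75,4)
cv2.imwrite('pics/c6.png',np.vstack([np.hstack([a,d]),np.hstack([e,b])])[:,:,::-1])
cv2.imwrite('pics/wfull6.png',w['image'][:,:,::-1])
plan([.5375,.1965,.08],71.5,n=7)
E
```

```text
t20.20 p [0.5378 0.1983 0.2921] yaw 71.1 tilt [-0.0032 -0.0011] F [ 0.3 -1.  -6.5] M [-0.05  0.01 -0.01] w 0.342 g 65.9 j [ 0.22 -0.09  1.68 -0.    1.56  0.55]
t20.30 p [0.5383 0.1966 0.2928] yaw 71.0 tilt [-0.0023 -0.0011] F [-0.2 -0.7 -6.1] M [-0.05 -0.    0.06] w 0.346 g 65.9 j [ 0.22 -0.09  1.68 -0.    1.56  0.55]
[[0.0, -0.1, 30.5, 0.0, 0.0, -0.1], [0.0, -0.1, 30.5, 0.0, 0.0, -0.1], [0.0, -0.1, 30.5, 0.0, 0.0, -0.1], [0.0, -0.1, 30.5, 0.0, 0.0, -0.1], [0.0, -0.1, 30.5, 0.0, 0.0, -0.1]]
[[0.0, -0.1, 30.5, 0.0, 0.0, -0.1], [0.0, -0.1, 30.5, 0.0, 0.0, -0.1]]
```

View pics/c6.png

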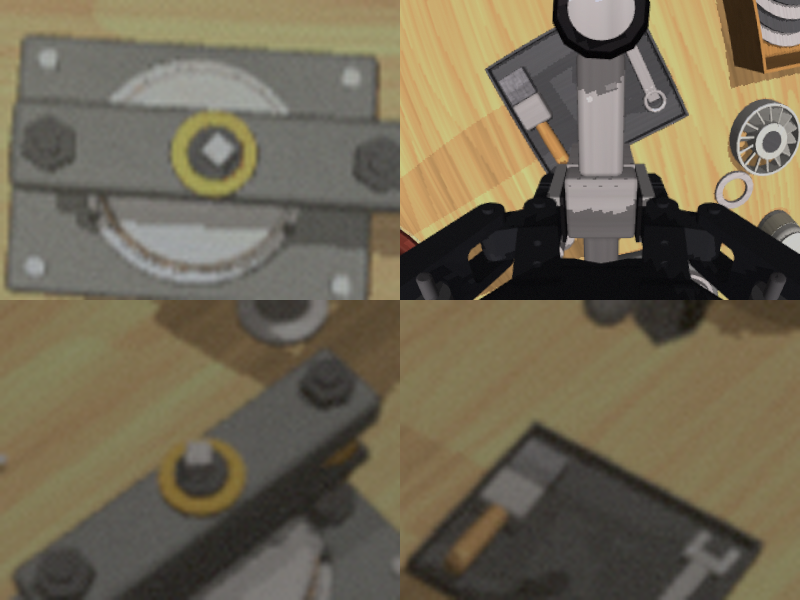

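The press is wound down, with its square visible at crop (217,150) and the tray's contents undisturbed. The crank is held straight in the jaws, as it was before. I'm lowering it now.

>>> play_rows:
  commands:
    - [0,0,30,0,0,-0.4]
    - [0,0,35,0,0,0]
    - [0,0,35,0,0,0]
    - [0,0,35,0,0,0]
    - [0,0,35,0,0,0]

```text
time: 20.77
tool_pos: [0.5388, 0.1956, 0.123]
tool_rot: [0.0, 0.813, 0.582, 0.0]
contact_force: [0.4, -0.4, -5.7]
gripper_width: 0.338
grasp_force: 66.0
```

>>> play_rows:
  commands:
    - [0,0,30,0,0,0]
    - [0,0,20,0,0,0]
    - [0,0,10,0,0,0]
    - [0,0,5,0,0,0]
    - [0,0,0,0,0,0]

```text
time: 21.18
tool_pos: [0.5387, 0.1963, 0.0591]
tool_rot: [-0.0, 0.813, 0.583, -0.0]
contact_force: [-1.0, -1.1, -6.2]
gripper_width: 0.337
grasp_force: 65.7
```

```bash
python3 - <<'E'
from h import *
st();grab('top');st()
E
```

```text
t21.18 p [0.5387 0.1963 0.0591] yaw 71.3 tilt [-0.001  -0.0002] F [-1.  -1.1 -6.2] M [-0.07  0.04  0.02] w 0.337 g 65.7 j [ 0.22  0.12  1.87 -0.    1.15  0.55]
t21.23 p [0.5397 0.1967 0.0606] yaw 71.3 tilt [0.0015 0.0003] F [ 0.4  0.7 -6.1] M [-0.05 -0.03  0.02] w 0.342 g 65.7 j [ 0.22  0.12  1.87 -0.    1.15  0.55]
```

>>> play_rows:
  commands:
    - [0,0,6,0,0,0]
    - [0,0,6,0,0,0]
    - [0,0,5,0,0,0]
    - [0,0,4,0,0,0]
    - [0,0,0,0,0,0]

```text
time: 21.65
tool_pos: [0.5379, 0.1969, 0.0374]
tool_rot: [-0.0, 0.812, 0.583, -0.001]
contact_force: [-0.2, 0.2, -6.9]
gripper_width: 0.345
grasp_force: 65.9
```

>>> play_rows:
  commands:
    - [0,0,2,0,0,0]
    - [0,0,2,0,0,0]
    - [0,0,2,0,0,0]
    - [0,0,0,0,0,0]

```text
time: 21.98
tool_pos: [0.5385, 0.197, 0.0322]
tool_rot: [-0.0, 0.812, 0.583, -0.0]
contact_force: [-0.2, -0.5, -6.6]
gripper_width: 0.343
grasp_force: 65.9
```

>>> play_rows:
  commands:
    - [0,0,1,0,0,0]
    - [0,0,1,0,0,0]
    - [0,0,1,0,0,0]
    - [0,0,0,0,0,0]

```text
time: 22.32
tool_pos: [0.539, 0.197, 0.0299]
tool_rot: [0.0, 0.812, 0.583, 0.0]
contact_force: [-1.3, -0.2, -5.4]
gripper_width: 0.343
grasp_force: 66.1
```

>>> play_rows:
  commands:
    - [0,0,0.8,0,0,0]
    - [0,0,0.7,0,0,0]
    - [0,0,0,0,0,0]
    - [0,0,0,0,0,0]

```text
time: 22.65
tool_pos: [0.539, 0.1971, 0.0298]
tool_rot: [-0.0, 0.812, 0.583, -0.0]
contact_force: [-6.0, -1.9, 6.9]
gripper_width: 0.339
grasp_force: 67.5
```

Standing on the floor. Relax, release, rise.

>>> play_rows:
  commands:
    - [0,0,-1.5,0,0,0]
    - [0,0,0,0,0,0]
    - [0,0,0,0,0,0]

```text
time: 22.9
tool_pos: [0.5392, 0.1971, 0.0298]
tool_rot: [0.0, 0.812, 0.583, 0.001]
contact_force: [-1.0, -0.5, -2.6]
gripper_width: 0.34
grasp_force: 66.6
```

>>> play_rows:
  commands:
    - [0,0,0,0,0,0]
    - [0,0,0,0,0,0]
    - [0,0,0,0,0,0]
    - [0,0,0,0,0,0]
  hand: 46

```text
time: 23.23
tool_pos: [0.5395, 0.1972, 0.0303]
tool_rot: [0.0, 0.812, 0.583, 0.001]
contact_force: [-0.1, -0.4, -0.1]
gripper_width: 0.539
grasp_force: 0.0
```

>>> play_rows:
  commands:
    - [0,0,-12,0,0,0]
    - [0,0,-25,0,0,0]
    - [0,0,-35,0,0,0]
    - [0,0,-35,0,0,0]
    - [0,0,-35,0,0,0]

```text
time: 23.65
tool_pos: [0.5386, 0.197, 0.1741]
tool_rot: [0.0, 0.812, 0.583, 0.0]
contact_force: [1.4, -0.0, -0.0]
gripper_width: 0.54
grasp_force: 0.0
```

>>> play_rows:
  commands:
    - [0,0,-20,0,0,0]
    - [0,0,-20,0,0,0]
    - [0,0,0,0,0,0]
    - [0,0,0,0,0,0]

```text
time: 23.98
tool_pos: [0.5397, 0.1972, 0.214]
tool_rot: [0.001, 0.812, 0.583, 0.002]
contact_force: [0.3, 0.2, 0.7]
gripper_width: 0.537
grasp_force: 0.0
```

```bash
python3 - <<'E'
from h import *
st();s,w=grab('wrist');_,g=grab('scene')
c=lambda im,x,y,ww,h,k:cv2.resize(im[y:y+h,x:x+ww],None,fx=k,fy=k,interpolation=cv2.INTER_CUBIC)
cv2.imwrite('pics/c7.png',np.hstack([c(w['image'],170,60,300,300,1.33),c(g['image'],320,105,120,120,3.325)])[:,:,::-1])
E
```

```text
t23.98 p [0.5397 0.1972 0.214 ] yaw 71.4 tilt [0.0041 0.0009] F [0.3 0.2 0.7] M [-0.03 -0.03 -0.03] w 0.537 g 0.0 j [ 0.22 -0.05  1.77  0.    1.42  0.55]
```

View pics/c7.png

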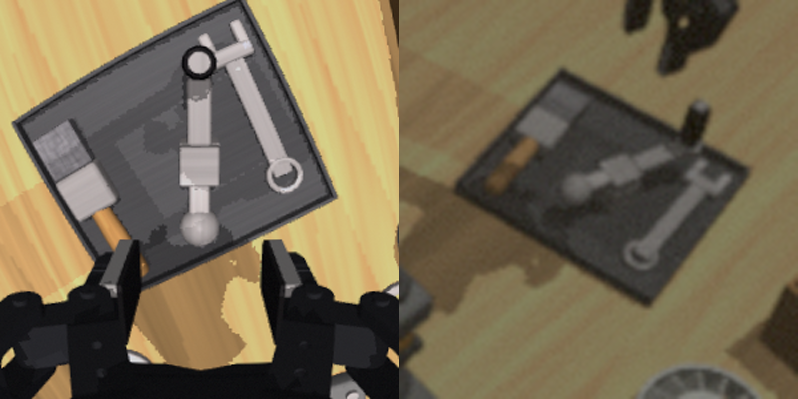

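The crank stands upright in the tray (hub at crop (200,163), handle (199,62), ball (200,228)), with the brush and wrench where they were and the arm clear.

```bash
python3 -c "
from h import *
print(manip.job_done())"
```

```text
the job is handed in; nothing more can be done
None
```

I fitted the crank fully onto the screw, wound it clockwise to about 33° past my estimate of first touch (roughly 150 N by handle force, estimated not measured), lifted it off, stood it upright back in the tray and handed the job in at about 24 s; it stuck lightly on the square as it came off (up to 25 N) and freed with small wiggles.

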